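# Seat a keyed collar on the bench sanding spindle and hold it home

## Task

Put the knurled collar, foot down, on the upright spindle of the bench sander and turn it until the hidden keyway in its foot drops over the spindle's cross pin. Then push it down against the spring until it is fully home on the steel flange and finish while holding it there, ready for the locking screw; do not let go, and leave the jar, the tin and the wooden animal where they are.

Things in the scene. Friction and masses are not known exactly. Their poses are not given: they have to be found in the camera images.
- collar: Bare metal knurled collar, 46 mm tall, standing upright on the bench, foot down. Lower 19 mm: smooth foot, 53 mm diameter; above it the knurled grip, 48 mm diameter. 0.16 to 0.29 kg. A round hole, 19 mm across, runs through it from top to bottom. Origin: centre of the underside; z is its axis, up.
- keyway (a point): Mouth of the keyway, in the middle of the collar's underside. The keyway is a straight slot along the collar's x axis, on both sides of the hole: 12 mm wide, 41 mm long, 19 mm deep, closed at its ends by the rim and so hidden from outside. It fits the pin either way round (every 180 degrees).
- sander: Fixed bench sander: grey housing 180 x 220 mm, top face 60 mm above the bench; origin on the bench under the spindle's axis. The 16 mm steel spindle stands upright in the middle of the top face, has a tapered nose and ends 58 mm above the housing. It is locked and cannot turn.
- pin_top (a point): Point on the spindle's axis level with the top of its cross pin, 25 mm above the housing. The pin, 5 mm thick, sticks out 19 mm from the axis on both sides, at a random angle that this frame does NOT show. A collar not lined up rests on the pin at this height and may be turned or let go and regripped there; within about 8 degrees of the pin it can drop.
- seat (a point): Centre of the top of the steel flange (60 mm diameter) round the spindle's foot, 9 mm above the housing, 69 mm above the bench. Fully home, the collar's underside lies on it. A spring plate (31 mm diameter) stands 6 mm proud of it: there it pushes the collar up with 5 N, rising to 11 N at home, so a collar that is let go comes up 6 mm again.
- jar: Bystander: small closed amber glass jar, 54 mm diameter, 62 mm tall, upright; origin: centre of its underside.
- wax_tin: Bystander: flat round dark tin, 68 mm diameter, 26 mm tall; origin: centre of its underside.
- puzzle_animal: Bystander: flat animal cut from plywood, about 105 x 55 mm, 18 mm thick, lying flat; origin: underside of its trunk.

How it is judged (in metres and radians):
At the end, for the whole second after the job is handed in: The collar sits upright (tilt under 0.06 rad) and centred (3 mm) on the spindle, its underside within 2 mm of the seat flange, at rest, with the fingers still on it with more than 3 N; jar, tin and wooden animal are within 30 mm of where they were (z of collar in the frame of seat below 0.002 m and horizontal distance between collar and seat below 0.003 m and angle between collar's own z axis and vertical below 0.06 rad and height (world z) of collar above 0.06 m and contact force between the fingers and collar above 3 N and linear speed of collar below 0.01 m/s and distance of each of jar, wax_tin, puzzle_animal from where it was at the start of the episode below 0.03 m); the arm keeps its last pose, push and grip.
It fails at once if the jar, the tin or the wooden animal is moved by more than 30 mm (distance of any of jar, wax_tin, puzzle_animal from where it was at the start of the episode above 0.03 m).
It fails at once if the jar is knocked over (angle between jar's own z axis and vertical above 0.5 rad).
It also fails if it takes over 72 s, if anything falls off the work surface, if the arm or the gripper's body presses on something with over 40 N, if the wrist force passes 120 N, or if a joint passes its speed limit or range.

## Robot

A 6-joint arm with a two-finger parallel gripper is mounted at the origin on the work surface. World frame = base frame: x ahead of the robot, y to its left, z up, the work surface at z = 0. Lengths are in m, angles in degrees, forces in N, time in s.
With the tool pointing down it reaches from about 0.4 to 0.825 m from the base axis. Payload 7 kg.
Tool frame: the origin (TCP) lies between the finger pads; the fingertips stand 25 mm ahead of it and the grasp point (between the pads) lies 6 mm ahead of it; z points along the fingers, y is the line along which they close (so a half turn about z gives the same grasp; the last joint's range is limited). The gripper opens to 88 mm and grips with 3 to 60 N. Pads are 19 mm wide; open, the fingers measure 130 mm over their backs; the gripper's body (78 mm by 193 mm) begins 47 mm behind the grasp point.
Start: joints at [-57.233, 20.546, 0.682, 0, -70.136, -16.507], TCP at [0.189, -0.648, 0.252] pointing down, gripper open.
Joint ranges: [-176.03, 176.03], [-82.01, 121.73], [-58.28, 71.71], [-173.87, 95.51], [-174.79, -0.11], [-173.66, 173.66]. Speed limits (degrees/s): [136.94, 136.94, 172.46, 180, 180, 180].

## Interface

Orientations are given as [roll, pitch, yaw] about the fixed x, y, z axes, in that order (R = Rz(yaw) Ry(pitch) Rx(roll)).
In Python, from plant import ctrl gives the robot as it stands.
- The arm moves only by the tool drive_effector, called in YAML: its name, and indented under it one key for each argument. Schema: {"type":"object","properties":{"deltas":{"type":"array","items":{"type":"object","properties":{"x":{"type":"number"},"y":{"type":"number"},"z":{"type":"number"},"turn":{"type":"number"},"aperture":{"type":"number"}},"additionalProperties":false,"required":["aperture"]},"minItems":1,"maxItems":8},"only":{"type":"string"},"quiet":{"type":"boolean"},"lines":{"type":"string"}},"required":["deltas"],"additionalProperties":false}. deltas is a list of rows, 1 to 8 of them, each an object with the fields x, y, z (the shift in m), turn (a turn about the tool's z in degrees), aperture (the finger opening in m); a field left out counts as zero (the opening has to be given); each row is the pose to reach, as a shift and turn from the pose commanded when the call began, along the tool's axes at that moment; what a row does not reach only later rows make up. A row lasts 1/8 s, in which the tool goes at most 0.0625 m and 10.7 degrees, less where a joint would pass 70% of its speed; a pose out of reach is approached as far as the arm can. The fingers move at their own pace and stop on an object; the grip force is fixed at half the most. Time passes only in rows, so rows that do not move let the fingers close. The tool returns the time, the measured TCP pose, the force, the opening and the grip force at its end. only (a regular expression) keeps the lines of the reply that match it, lines (a string "A,B") keeps lines A to B, and quiet returns only ok. Input that does not fit is refused with a message, and nothing moves.
- ctrl.get_obs(): the state, without advancing time (a new reading comes with each control period).
- ctrl.snapshot(name): name is "scene" or "top"; returns a dict with "frame" (480x640x3 uint8, red, green, blue), "z_map" (480x640 float32, m along the optical axis (not along the pixel's ray), 0 where there is no reading), "fovy" (degrees; the focal length in pixels is half the picture's height over the tangent of half this angle, whatever the lens; pixels are square), "cx", "cy" (the principal point, pixels), "R" (3x3) and "t" (3): a world point X has camera coordinates R X + t. Camera axes: x right, y down, z forward; pixel columns grow to the right and rows downward; lengths in m; the calibration is good to about 2 mm. A picture is of the moment at which its call begins.
- ctrl.close_job(): hands the job in; it is judged then, once.
The state is a dict: "clock": time; "joint_pos": joint angles; "qvel": joint speeds; "tau": joint torques, N m; "tool_pos": TCP position; "orientation": TCP orientation; "force": force on the tool from outside, world axes, zero at the start; "moment": the same for the moment, N m; "opening": finger opening in m; "gripper_force": force on a finger pad.
Only numpy, scipy, OpenCV 4.12 (cv2) and the standard library are available. Lean on these libraries where they do the work, as an engineer would, in place of code of your own. Each camera call takes 0.05 s, during which the arm holds its last target. There are 200 camera calls.

## Working session

There is one attempt and no reset: what is moved stays moved. The work goes in short steps, Python scripts to look and compute and a tool call to move; the robot and the scene stay as the last step left them, time stands still between calls to the robot, and variables do not carry over. Pictures are saved under pics/ and viewed, at most 10 in all, crops included, and the job is handed in when it is done.

```bash
ls; mkdir -p pics; python3 - <<'E'
from plant import ctrl
import cv2,numpy as np
for n in("scene","top"):
    s=ctrl.snapshot(n); np.savez(f"pics/{n}0.npz",**s)
    cv2.imwrite(f"pics/{n}0.png",s["frame"][:,:,::-1])
    print(n,s["fovy"],s["cx"],s["cy"],np.round(s["R"],3).tolist(),np.round(s["t"],3), -s["R"].T@s["t"])
print({k:np.round(v,3) for k,v in ctrl.get_obs().items()})
E
```

```text
pics
plant.py
scene 56.26723673021854 323.54463497734866 238.9458708579432 [[0.508, 0.861, -0.017], [0.456, -0.286, -0.843], [-0.731, 0.42, -0.538]] [-0.36  -0.193  1.24 ] [ 1.17670549 -0.26656627  0.49854209]
top 49.06565733684029 325.3597535430139 230.86794179279974 [[-0.03, -0.999, -0.025], [-0.993, 0.033, -0.11], [0.111, 0.021, -0.994]] [0.093 0.61  0.949] [0.50289627 0.05298629 1.01229581]
{'clock': np.float64(0.1), 'joint_pos': array([-5.7234e+01,  2.0588e+01,  6.4000e-01, -1.5000e-02, -7.0136e+01,
       -1.6506e+01]), 'qvel': array([ 0.023, -0.11 ,  0.172,  0.187, -0.072, -0.049]), 'tau': array([-2.0000e-03, -5.8416e+01,  2.9375e+01,  7.0150e+00,  1.0000e-02,
       -0.0000e+00]), 'tool_pos': array([ 0.189, -0.648,  0.251]), 'orientation': array([ 1.79915e+02, -1.00000e-02, -1.63746e+02]), 'force': array([-0.432, -0.128, -0.228]), 'moment': array([ 0.042, -0.01 ,  0.008]), 'gripper_force': np.float64(0.0), 'opening': np.float64(0.087)}
```

View pics/scene0.png

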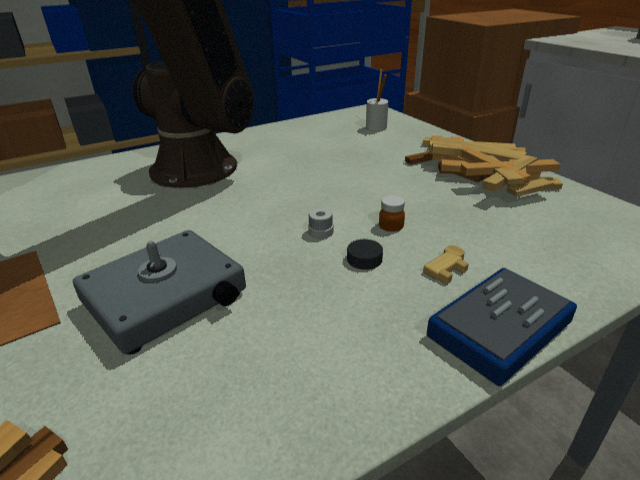

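View pics/top0.png

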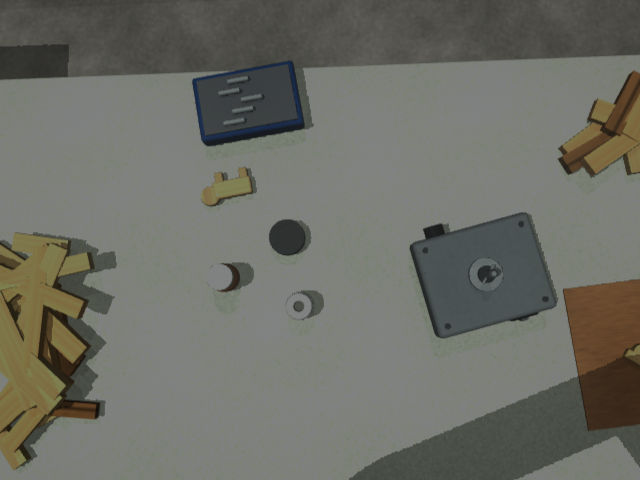

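The scene view shows the collar at (320,222), the jar at (392,213), the tin at (365,254), the animal at (447,263) and the spindle at (155,255). In the top view the collar is at (299,306), the tin at (287,237), the jar at (224,277) and the spindle at about (488,273).

```bash
cat > h.py <<'E'
import numpy as np,cv2
from plant import ctrl
def load(n): return dict(np.load(n))
def f(s): return 240/np.tan(np.radians(float(s["fovy"]))/2)
def ray(s,u,v):
    d=s["R"].T@np.array([(u-s["cx"])/f(s),(v-s["cy"])/f(s),1]); return -s["R"].T@s["t"],d
def onz(s,u,v,z):
    c,d=ray(s,u,v); return c+d*(z-c[2])/d[2]
def tri(a,b):
    (c1,d1),(c2,d2)=a,b
    A=np.c_[d1,-d2]; k=np.linalg.lstsq(A,c2-c1,rcond=None)[0]
    p,q=c1+d1*k[0],c2+d2*k[1]; return (p+q)/2,np.linalg.norm(p-q)
def proj(s,X):
    c=s["R"]@X+s["t"]; return c[:2]/c[2]*f(s)+[s["cx"],s["cy"]]
def cloud(s):
    v,u=np.mgrid[:480,:640]; z=s["z_map"]
    P=np.stack([(u-s["cx"])/f(s)*z,(v-s["cy"])/f(s)*z,z],-1)
    P=(P-s["t"])@s["R"]; P[z==0]=np.nan; return P
E
python3 - <<'E'
from h import *
T,S=load("pics/top0.npz"),load("pics/scene0.npz")
for nm,s,boxes in(("top",T,dict(col=(270,275,330,335),sp=(462,245,516,300))),("scene",S,dict(col=(300,200,342,245),sp=(125,232,187,290)))):
    P=cloud(s)
    for k,(a,b,c,d) in boxes.items():
        Q=P[b:d,a:c].reshape(-1,3); print(nm,k,"hist",np.histogram(Q[:,2],bins=np.arange(-.01,.135,.005))[0].tolist())
        lo,hi=((.041,.052) if k=="col" else (.105,.125)); m=Q[(Q[:,2]>lo)&(Q[:,2]<hi)]; print(m.mean(0).round(4),np.round((m.min(0)+m.max(0))/2,4),np.ptp(m,0).round(4))
        cr=s["frame"][b:d,a:c,::-1]
        cv2.imwrite(f"pics/c_{nm}_{k}.png",cv2.resize(cr,(400,300 if 0 else 400),interpolation=cv2.INTER_CUBIC))
im=[cv2.convertScaleAbs(cv2.imread(f"pics/c_{n}_{k}.png"),alpha=1.6) for n in("top","scene") for k in("col","sp")]
im=[cv2.resize(i,(300,300)) for i in im]
cv2.imwrite("pics/m1.png",np.vstack([np.hstack(im[:2]),np.hstack(im[2:])]))
E
```

```text
top col hist [20, 1581, 1425, 10, 4, 43, 10, 6, 7, 13, 161, 300, 4, 0, 0, 0, 0, 0, 0, 0, 0, 0, 0, 0, 0, 0, 0, 0, 0]
[0.4757 0.1269 0.0457] [0.4758 0.127  0.0456] [0.0489 0.0461 0.0092]
top sp hist [0, 0, 0, 0, 0, 0, 0, 0, 0, 0, 0, 0, 1, 961, 1096, 438, 237, 78, 29, 20, 4, 7, 7, 11, 31, 34, 2, 0, 0]
[ 0.5226 -0.2076  0.114 ] [ 0.5226 -0.2091  0.1134] [0.014  0.0154 0.016 ]
scene col hist [0, 43, 1194, 49, 46, 61, 61, 51, 48, 65, 67, 195, 0, 0, 0, 0, 0, 0, 0, 0, 0, 0, 0, 0, 0, 0, 0, 0, 0]
[0.4781 0.128  0.0462] [0.4758 0.1283 0.0455] [0.0476 0.0465 0.0088]
scene sp hist [0, 38, 597, 0, 0, 0, 0, 0, 0, 0, 0, 0, 0, 139, 1941, 261, 258, 96, 34, 40, 26, 28, 27, 28, 39, 31, 1, 0, 0]
[ 0.526  -0.2064  0.1127] [ 0.5249 -0.2059  0.1126] [0.0118 0.0157 0.0151]
```

View pics/m1.png

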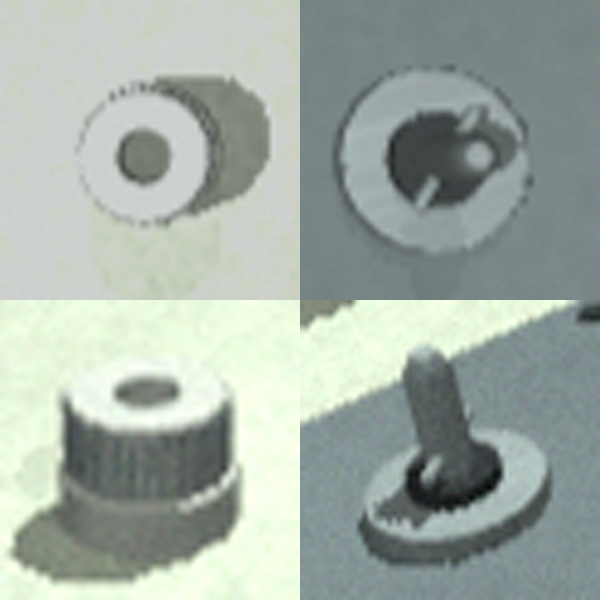

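The top crop shows the bright pin ends at about (484.7,280.4) and (492.6,266.5). The flange ring is clear in both views, and so are the collar's top face and hole.

```bash
python3 - <<'E'
from h import *
T,S=load("pics/top0.npz"),load("pics/scene0.npz")
def ell(s,box,thr,name):
    a,b,c,d=box; g=cv2.cvtColor(s["frame"],cv2.COLOR_RGB2GRAY)[b:d,a:c]
    g=cv2.resize(g,None,fx=4,fy=4,interpolation=cv2.INTER_CUBIC)
    return g
# masks from depth heights
out={}
for n,s,cb,sb in(("T",T,(270,275,330,335),(462,245,516,300)),("S",S,(300,200,342,245),(125,232,187,290))):
    P=cloud(s)
    for k,(a,b,c,d),zl,zh in(("col",cb,.042,.05),("fl",sb,.0655,.0725)):
        m=np.zeros((480,640),np.uint8); m[b:d,a:c]=((P[b:d,a:c,2]>zl)&(P[b:d,a:c,2]<zh))*255
        cs=cv2.findContours(m,cv2.RETR_EXTERNAL,cv2.CHAIN_APPROX_NONE)[0]
        h=cv2.convexHull(np.vstack([q for q in cs if len(q)>8])); e=cv2.fitEllipse(h)
        z=.046 if k=="col" else .069
        pts=np.array([onz(s,u,v,z) for u,v in h[:,0]]); (cx,cy),r=cv2.minEnclosingCircle(pts[:,:2].astype(np.float32))
        A=np.c_[pts[:,:2],np.ones(len(pts))]; q=np.linalg.lstsq(A,(pts[:,:2]**2).sum(1),rcond=None)[0]
        print(n,k,"ell",np.round(e[0],1),"plane centre",onz(s,*e[0],z).round(4),"circ",cx.__round__(4),cy.__round__(4),round(r,4),"lsq",(q[:2]/2).round(4),round(np.sqrt(q[2]+(q[:2]**2).sum()/4),4))
        out[n+k]=ray(s,*e[0])
for k in("col","fl"): print(k,tri(out["T"+k],out["S"+k]))
p=[onz(T,u,v,.0835) for u,v in((484.7,280.4),(492.6,266.5))]; d=p[1]-p[0]
print("pin",p,(p[0]+p[1])/2,np.linalg.norm(d),np.degrees(np.arctan2(d[1],d[0])))
# tip by contour of high points
t=[]
for s,(a,b,c,d) in((T,(462,245,516,300)),(S,(125,232,187,290))):
    P=cloud(s); v,u=np.where(P[b:d,a:c,2]>.112); t.append(ray(s,a+u.mean(),b+v.mean())); print(a+u.mean(),b+v.mean())
print("tip",tri(*t))
for nm,s,(u,v),z in(("jar",T,(216,277),.062),("tin",T,(287,237),.026)): print(nm,onz(s,u,v,z).round(3))
E
```

```bash
cat >> h.py <<'E'
from scipy.spatial.transform import Rotation as Ro
def delta(*tgts):
    o=ctrl.get_obs(); R=Ro.from_euler("xyz",o["orientation"],degrees=True).as_matrix()
    print("pose",o["tool_pos"].round(4),o["orientation"].round(2),"j",o["joint_pos"].round(1),"F",o["force"].round(1),"M",o["moment"].round(2),"grip",round(float(o["opening"]),4),round(float(o["gripper_force"]),1),"t",o["clock"])
    for t in tgts: print(t,(R.T@(np.array(t)-o["tool_pos"])).round(4))
E
python3 -c "
from h import *
delta((.47,-.2,.25),(.476,.127,.2))"
```

```text
pose [ 0.1888 -0.6476  0.2507] [ 1.7992e+02 -1.0000e-02 -1.6375e+02] j [-57.2  20.6   0.6  -0.  -70.1 -16.5] F [-0.4 -0.1 -0.2] M [ 0.04 -0.01  0.01] grip 0.0875 0.0 t 0.1
(0.47, -0.2, 0.25) [-0.3952  0.3511  0.0012]
(0.476, 0.127, 0.2) [-0.4925  0.6632  0.0516]
```

drive_effector:
  deltas:
    - {"x":-0.36, "y":0.32, "aperture":0.088}
    - {"x":-0.36, "y":0.32, "aperture":0.088}
    - {"x":-0.36, "y":0.32, "aperture":0.088}
    - {"x":-0.36, "y":0.32, "aperture":0.088}
    - {"x":-0.36, "y":0.32, "aperture":0.088}
    - {"x":-0.36, "y":0.32, "aperture":0.088}
    - {"x":-0.36, "y":0.32, "aperture":0.088}
    - {"x":-0.36, "y":0.32, "aperture":0.088}

```text
clock: 1.1
tool_pos: [0.4458, -0.2377, 0.2516]
orientation: [180.0, 0.0, -163.7]
force: [0.4, -0.8, -0.3]
opening: 0.0876
gripper_force: 0.0
```

```bash
python3 -c "
from h import *
delta((.476,.127,.2))"
```

```text
pose [ 0.4458 -0.2377  0.2516] [ 1.7999e+02  1.0000e-02 -1.6366e+02] j [ -5.8   4.4 -20.3  -0.  -65.3 -67.9] F [ 0.4 -0.8 -0.3] M [-0.07 -0.06  0.03] grip 0.0876 0.0 t 1.1
(0.476, 0.127, 0.2) [-0.1316  0.3415  0.0516]
```

drive_effector:
  deltas:
    - {"x":-0.132, "y":0.3415, "z":0.05, "aperture":0.088}
    - {"x":-0.132, "y":0.3415, "z":0.05, "aperture":0.088}
    - {"x":-0.132, "y":0.3415, "z":0.05, "aperture":0.088}
    - {"x":-0.132, "y":0.3415, "z":0.05, "aperture":0.088}
    - {"x":-0.132, "y":0.3415, "z":0.05, "aperture":0.088}
    - {"x":-0.132, "y":0.3415, "z":0.05, "aperture":0.088}
    - {"x":-0.132, "y":0.3415, "z":0.05, "aperture":0.088}
    - {"x":-0.132, "y":0.3415, "z":0.05, "aperture":0.088}

```text
clock: 2.1
tool_pos: [0.4757, 0.1248, 0.2012]
orientation: [-180.0, -0.1, -163.7]
force: [-0.3, -0.4, -0.0]
opening: 0.0875
gripper_force: 0.0
```

```bash
python3 -c "
from h import *
delta((.476,.127,.12),(.476,.127,.047))"
```

```text
pose [0.4757 0.1248 0.2012] [-1.7998e+02 -6.0000e-02 -1.6368e+02] j [  37.7    5.6  -26.1   -0.   -58.4 -111.3] F [-0.3 -0.4 -0. ] M [-0.05  0.01 -0.03] grip 0.0875 0.0 t 2.1
(0.476, 0.127, 0.12) [-0.001   0.002   0.0812]
(0.476, 0.127, 0.047) [-0.0011  0.002   0.1542]
```

drive_effector:
  deltas:
    - {"z":0.06, "aperture":0.088}
    - {"z":0.11, "aperture":0.088}
    - {"z":0.14, "aperture":0.088}
    - {"z":0.1535, "aperture":0.088}
    - {"z":0.1535, "aperture":0.088}
    - {"z":0.1535, "aperture":0.088}

```text
clock: 2.85
tool_pos: [0.4769, 0.125, 0.0493]
orientation: [180.0, 0.1, -163.8]
force: [0.8, 0.5, 0.6]
opening: 0.0875
gripper_force: 0.0
```

```bash
python3 - <<'E'
from h import *
delta((.476,.127,.047))
im=[]
for n in("scene","top"):
    s=ctrl.snapshot(n); X=np.array([.476,.127,.05]); u,v=proj(s,X).astype(int)
    im.append(cv2.resize(s["frame"][v-50:v+50,u-65:u+65,::-1],(390,300),interpolation=cv2.INTER_CUBIC))
cv2.imwrite("pics/g1.png",cv2.convertScaleAbs(np.hstack(im),alpha=1.5))
E
```

```text
pose [0.4769 0.125  0.0493] [ 1.7997e+02  1.2000e-01 -1.6375e+02] j [  37.6   17.   -36.3    0.   -36.6 -111.4] F [0.8 0.5 0.6] M [ 0.02 -0.02  0.06] grip 0.0875 0.0 t 2.85
(0.476, 0.127, 0.047) [0.0004 0.0022 0.0023]
```

View pics/g1.png

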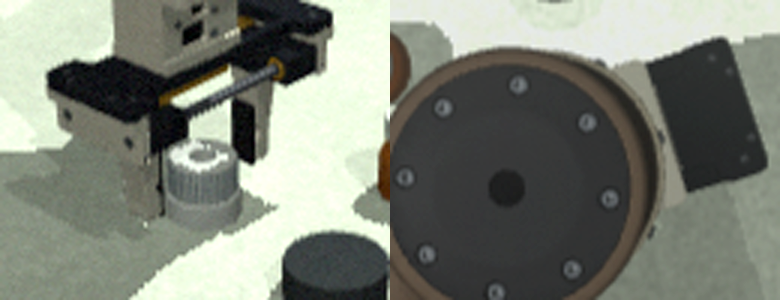

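The collar stands upright between the two fingers, with the tin and jar clear of them. I'll shift 2 mm along y and close.

drive_effector:
  deltas:
    - {"y":0.002, "z":0.001, "aperture":0.088}
    - {"y":0.002, "z":0.001, "aperture":0.05}
    - {"y":0.002, "z":0.001, "aperture":0.04}
    - {"y":0.002, "z":0.001, "aperture":0.04}
    - {"y":0.002, "z":0.001, "aperture":0.04}
    - {"y":0.002, "z":0.001, "aperture":0.04}
    - {"y":0.002, "z":0.001, "aperture":0.04}
    - {"y":0.002, "z":0.001, "aperture":0.04}

```text
clock: 3.95
tool_pos: [0.4756, 0.1268, 0.0471]
orientation: [180.0, 0.0, -163.7]
force: [-0.2, 0.9, 0.1]
opening: 0.0478
gripper_force: 30.0
```

drive_effector:
  deltas:
    - {"aperture":0.04}
    - {"aperture":0.04}
    - {"z":-0.06, "aperture":0.04}
    - {"z":-0.12, "aperture":0.04}
    - {"z":-0.15, "aperture":0.04}
    - {"z":-0.15, "aperture":0.04}

```text
clock: 4.7
tool_pos: [0.4763, 0.1271, 0.1992]
orientation: [179.9, 0.2, -163.7]
force: [-0.7, 0.2, -3.4]
opening: 0.0477
gripper_force: 30.0
```

```bash
python3 -c "
from h import *
delta((.523,-.208,.198))"
```

```text
pose [0.4763 0.1271 0.1992] [ 179.92    0.24 -163.74] j [  37.9    5.6  -26.3    0.   -57.8 -111.6] F [-0.7  0.2 -3.4] M [-0.02  0.01  0.03] grip 0.0477 30.0 t 4.7
(0.523, -0.208, 0.198) [ 0.049  -0.3348  0.0005]
```

drive_effector:
  deltas:
    - {"x":0.049, "y":-0.3355, "aperture":0.04}
    - {"x":0.049, "y":-0.3355, "aperture":0.04}
    - {"x":0.049, "y":-0.3355, "aperture":0.04}
    - {"x":0.049, "y":-0.3355, "aperture":0.04}
    - {"x":0.049, "y":-0.3355, "aperture":0.04}
    - {"x":0.049, "y":-0.3355, "aperture":0.04}
    - {"x":0.049, "y":-0.3355, "aperture":0.04}
    - {"x":0.049, "y":-0.3355, "aperture":0.04}

```text
clock: 5.7
tool_pos: [0.5214, -0.2087, 0.1954]
orientation: [179.9, -0.1, -163.8]
force: [-0.1, -0.4, -2.2]
opening: 0.0479
gripper_force: 30.0
```

```bash
python3 - <<'E'
from h import *
s=ctrl.snapshot("scene"); delta((.523,-.2088,.17))
cv2.imwrite("pics/p1.png",cv2.convertScaleAbs(cv2.resize(s["frame"][170:300,90:230,::-1],(646,600),interpolation=cv2.INTER_CUBIC),alpha=1.6))
E
```

```text
pose [ 0.5217 -0.2083  0.1959] [ 1.7994e+02 -1.0000e-01 -1.6373e+02] j [ -1.8  12.5 -18.2  -0.  -59.4 -71.9] F [ 0.7 -0.8 -2.9] M [ 0.02 -0.01 -0.05] grip 0.0476 30.0 t 5.75
(0.523, -0.2088, 0.17) [-0.0011 -0.0008  0.0259]
```

View pics/p1.png

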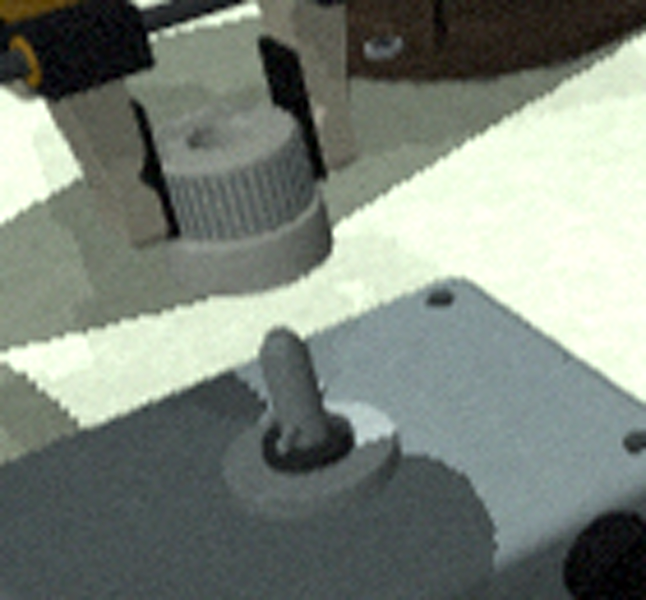

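The collar is held level above the spindle, with its hole at about (205,137) in the crop and the spindle tip at (282,345). It may be about 1.5 px left of the spindle's axis, so I'll measure both in the same camera by circle fits.

```bash
cat >> h.py <<'E'
from scipy.optimize import least_squares
def fitc(Q,r,c0):
    g=lambda c:np.hypot(*(Q[:,:2]-c).T)-r
    o=least_squares(g,c0,loss="soft_l1",f_scale=.001); return o.x,np.std(g(o.x))
E
python3 - <<'E'
from h import *
delta((.523,-.2088,.17))
C=[cloud(ctrl.snapshot("scene"))for _ in range(3)]
Q=np.vstack([c.reshape(-1,3) for c in C]); o=ctrl.get_obs()["tool_pos"]
Q=Q[np.isfinite(Q[:,0])&(np.hypot(Q[:,0]-.523,Q[:,1]+.208)<.036)]
z0=o[2]-.047
for nm,a,b,r in(("foot",z0+.003,z0+.017,.0265),("spin",.088,.107,.008),("flange side",.062,.067,.03)):
    q=Q[(Q[:,2]>a)&(Q[:,2]<b)]; print(nm,len(q),fitc(q,r,[.523,-.208]))
q=Q[(Q[:,2]>z0+.044)&(Q[:,2]<z0+.05)];print("coltop",len(q),q.mean(0),(q.min(0)+q.max(0))/2)
T=load("pics/top0.npz");P=cloud(T).reshape(-1,3);P=P[np.isfinite(P[:,0])&(np.hypot(P[:,0]-.523,P[:,1]+.208)<.02)]
q=P[P[:,2]>.095];print("top spin",len(q),fitc(q,.008,[.523,-.208]))
E
```

```text
pose [ 0.5217 -0.2083  0.1959] [ 1.7994e+02 -1.0000e-01 -1.6373e+02] j [ -1.8  12.5 -18.2  -0.  -59.4 -71.9] F [ 0.7 -0.8 -2.9] M [ 0.02 -0.01 -0.05] grip 0.0476 30.0 t 5.75
(0.523, -0.2088, 0.17) [-0.0011 -0.0008  0.0259]
foot 908 (array([ 0.521139  , -0.20692071]), np.float64(0.0009039944597659648))
spin 320 (array([ 0.52115587, -0.20580088]), np.float64(0.0008782290592391239))
flange side 362 (array([ 0.52129755, -0.20586344]), np.float64(0.0021128531353040857))
coltop 1209 [ 0.52525925 -0.20546593  0.19614928] [ 0.52319772 -0.2053505   0.19692634]
top spin 92 (array([ 0.52292961, -0.21044943]), np.float64(0.002272651275768175))
```

drive_effector:
  deltas:
    - {"x":-0.0006, "y":0.0008, "z":0.015, "aperture":0.04}
    - {"x":-0.0006, "y":0.0008, "z":0.03, "aperture":0.04}
    - {"x":-0.0006, "y":0.0008, "z":0.038, "aperture":0.04}
    - {"x":-0.0006, "y":0.0008, "z":0.044, "aperture":0.04}
    - {"x":-0.0006, "y":0.0008, "z":0.048, "aperture":0.04}
    - {"x":-0.0006, "y":0.0008, "z":0.048, "aperture":0.04}

```text
clock: 6.65
tool_pos: [0.5227, -0.2082, 0.1489]
orientation: [180.0, -0.0, -163.7]
force: [1.0, -0.6, -3.4]
opening: 0.0477
gripper_force: 30.0
```

```bash
python3 -c "
from h import *
delta((.522,-.2075,.132))"
```

```text
pose [ 0.5227 -0.2082  0.1489] [ 1.7999e+02 -2.0000e-02 -1.6375e+02] j [ -1.8  15.2 -21.6  -0.  -53.3 -72. ] F [ 1.  -0.6 -3.4] M [ 0.04  0.04 -0.02] grip 0.0477 30.0 t 6.65
(0.522, -0.2075, 0.132) [0.0005 0.0008 0.0169]
```

drive_effector:
  deltas:
    - {"z":0.006, "aperture":0.04}
    - {"z":0.012, "aperture":0.04}
    - {"z":0.016, "aperture":0.04}
    - {"z":0.018, "aperture":0.04}
    - {"z":0.018, "aperture":0.04}

```text
clock: 7.28
tool_pos: [0.5228, -0.2081, 0.1318]
orientation: [-180.0, 0.0, -163.7]
force: [-1.9, 1.6, 5.1]
opening: 0.0479
gripper_force: 30.0
```

```bash
python3 -c "
from h import *
delta()"
```

```text
pose [ 0.5228 -0.2081  0.1318] [-179.99    0.   -163.72] j [ -1.8  16.3 -22.7   0.  -51.  -72. ] F [-1.9  1.6  5.1] M [0.72 1.06 0.06] grip 0.0479 30.0 t 7.275
```

The collar rests on the pin: the stop is at z 0.1318 (underside 0.085) and the force has turned upward. Next is the turning search.

drive_effector:
  deltas:
    - {"z":0.0005, "turn":-5, "aperture":0.04}
    - {"z":0.0005, "turn":-10, "aperture":0.04}
    - {"z":0.0005, "turn":-15, "aperture":0.04}
    - {"z":0.0005, "turn":-20, "aperture":0.04}
    - {"z":0.0005, "turn":-20, "aperture":0.04}

```text
clock: 7.9
tool_pos: [0.5237, -0.2078, 0.1318]
orientation: [-179.9, 0.1, -143.6]
force: [-1.8, 4.5, 6.5]
opening: 0.0474
gripper_force: 30.0
```

```bash
python3 -c "
from h import *
delta()"
```

```text
pose [ 0.5237 -0.2078  0.1318] [-1.7992e+02  1.1000e-01 -1.4363e+02] j [ -1.7  16.3 -22.7  -0.  -50.9 -51.9] F [-1.8  4.5  6.5] M [1.59 0.45 0.  ] grip 0.0474 30.0 t 7.9
```

drive_effector:
  deltas:
    - {"turn":-5, "aperture":0.04}
    - {"turn":-10, "aperture":0.04}
    - {"turn":-15, "aperture":0.04}
    - {"turn":-20, "aperture":0.04}
    - {"turn":-20, "aperture":0.04}

```text
clock: 8.52
tool_pos: [0.5229, -0.2081, 0.1306]
orientation: [-180.0, 0.0, -123.8]
force: [0.1, 0.1, -2.5]
opening: 0.0478
gripper_force: 30.0
```

```bash
python3 -c "
from h import *
delta()"
```

```text
pose [ 0.5229 -0.2081  0.1306] [-179.99    0.   -123.77] j [ -1.8  16.3 -22.8   0.  -50.9 -32. ] F [ 0.1  0.1 -2.5] M [ 0.11  0.03 -0.01] grip 0.0478 30.0 t 8.525
```

Contact force is gone and z dropped 1.2 mm, so the keyway looks lined up. I'll descend a little and check.

drive_effector:
  deltas:
    - {"z":0.002, "aperture":0.04}
    - {"z":0.004, "aperture":0.04}
    - {"z":0.005, "aperture":0.04}
    - {"z":0.005, "aperture":0.04}

```text
clock: 9.02
tool_pos: [0.5231, -0.2083, 0.1255]
orientation: [-180.0, 0.0, -123.8]
force: [2.4, -1.3, -1.1]
opening: 0.0476
gripper_force: 30.0
```

```bash
python3 -c "
from h import *
delta()"
```

```text
pose [ 0.5231 -0.2083  0.1255] [-1.7996e+02  1.0000e-02 -1.2375e+02] j [ -1.8  16.7 -23.1   0.  -50.2 -32. ] F [ 2.4 -1.3 -1.1] M [-0.65 -0.55  0.1 ] grip 0.0476 30.0 t 9.025
```

drive_effector:
  deltas:
    - {"z":0.002, "aperture":0.04}
    - {"z":0.004, "aperture":0.04}
    - {"z":0.006, "aperture":0.04}
    - {"z":0.008, "aperture":0.04}
    - {"z":0.0095, "aperture":0.04}
    - {"z":0.01, "aperture":0.04}
    - {"z":0.01, "aperture":0.04}

```text
clock: 9.9
tool_pos: [0.5229, -0.2081, 0.1165]
orientation: [-180.0, 0.0, -123.7]
force: [-2.1, 1.1, 9.7]
opening: 0.0479
gripper_force: 30.0
```

```bash
python3 -c "
from h import *
delta()"
```

```text
pose [ 0.5229 -0.2081  0.1165] [-179.97    0.   -123.72] j [ -1.8  17.3 -23.7   0.  -49.  -32. ] F [-2.1  1.1  9.7] M [0.52 0.92 0.13] grip 0.0479 30.0 t 9.9
```

drive_effector:
  deltas:
    - {"z":0.001, "aperture":0.04}
    - {"z":0.002, "aperture":0.04}
    - {"z":0.002, "aperture":0.04}
    - {"z":0.002, "aperture":0.04}

```text
clock: 10.4
tool_pos: [0.5229, -0.2081, 0.1159]
orientation: [-179.9, 0.0, -123.7]
force: [-7.3, 3.8, 23.3]
opening: 0.0478
gripper_force: 30.0
```

```bash
python3 - <<'E'
from h import *
delta()
s=ctrl.snapshot("scene")
P=np.vstack([cloud(x).reshape(-1,3) for x in [s,ctrl.snapshot("scene")]])
P=P[np.isfinite(P[:,0])&(np.hypot(P[:,0]-.522,P[:,1]+.207)<.02)]
print(np.histogram(P[:,2],bins=np.arange(.1,.13,.002)))
cv2.imwrite("pics/e1.png",cv2.convertScaleAbs(cv2.resize(s["frame"][170:300,90:230,::-1],(646,600),interpolation=cv2.INTER_CUBIC),alpha=1.6))
E
```

```text
pose [ 0.5229 -0.2081  0.1159] [-1.7993e+02  1.0000e-02 -1.2369e+02] j [ -1.8  17.3 -23.7   0.  -48.9 -32. ] F [-7.3  3.8 23.3] M [1.61 2.61 0.04] grip 0.0478 30.0 t 10.4
(array([  0,   0,   0,   0,   0,   1,  15, 117, 127,  30,   0,   0,   0,
         0]), array([0.1  , 0.102, 0.104, 0.106, 0.108, 0.11 , 0.112, 0.114, 0.116,
       0.118, 0.12 , 0.122, 0.124, 0.126, 0.128]))
```

View pics/e1.png

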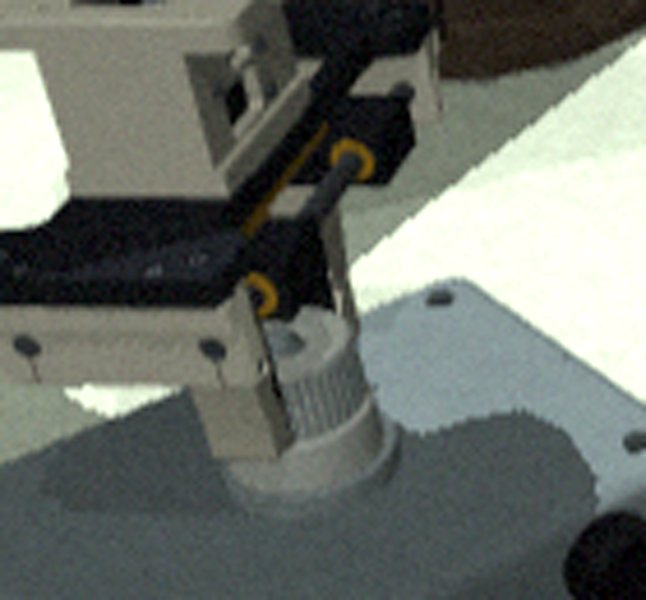

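The collar sits on the flange between the pads, with its foot on the ring at about (315,490) in the crop. Its top is at about 0.116, against 0.115 expected, and the force rises stiffly, so it is home. I'll hold briefly and recheck.

drive_effector:
  deltas:
    - {"aperture":0.04}
    - {"aperture":0.04}
    - {"aperture":0.04}
    - {"aperture":0.04}
    - {"aperture":0.04}
    - {"aperture":0.04}

```text
clock: 11.25
tool_pos: [0.5229, -0.2081, 0.1159]
orientation: [-179.9, 0.0, -123.7]
force: [-6.0, 3.4, 22.4]
opening: 0.0476
gripper_force: 30.0
```

```bash
python3 - <<'E'
from h import *
delta()
T=load("pics/scene0.npz"); s=ctrl.snapshot("scene")
print("bystander image diff",cv2.absdiff(T["frame"],s["frame"])[205:285,345:475].max(2).mean())
print(ctrl.close_job())
E
```

```text
pose [ 0.5229 -0.2081  0.1159] [-1.7993e+02  1.0000e-02 -1.2369e+02] j [ -1.8  17.3 -23.7   0.  -48.9 -32. ] F [-6.   3.4 22.4] M [1.57 2.66 0.06] grip 0.0476 30.0 t 11.25
bystander image diff 10.906153846153845
the job is handed in; nothing more can be done
None
```

The collar is keyed over the cross pin, pressed fully home on the flange and still gripped at 30 N. The job was handed in at 11.3 s with no verdict returned; I didn't measure the jar, tin and animal again at the end, but the arm never touched them.

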